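# Lock the sample case with its T-bolt

### The arm

A 6-joint arm with a two-finger parallel gripper is mounted at the origin on a cart in front of the work surface, level with it; the furniture and walls round the work are solid. World frame = base frame: x ahead of the robot, y to its left, z up, the work surface at z = 0. Lengths are in m, angles in rad, forces in N, time in s.
With the tool pointing down it reaches from about 0.25 to 0.725 m from the base axis. Payload 4 kg.
Tool frame: the origin (TCP) lies on the centre line of the jaws, within the pads' length; the fingertips stand 14 mm ahead of it and the grasp point (between the pads) lies 5 mm behind it; z points along the fingers, x is the direction in which the jaws open and shut, and the axes are right-handed (so a half turn about z gives the same grasp; the last joint's range is limited). The gripper opens to 85 mm and grips with 20 to 120 N. Pads are 22 mm wide; open, the fingers measure 114 mm over their backs; the gripper's body (76 mm by 85 mm) begins 54 mm behind the grasp point. The pads swing forward as they close: fully open they stand 13 mm farther back than shut.
Start: joints at [-1.178, 0.241, 0.005, 1.335, 0, 1.571], TCP at [0.191, -0.462, 0.245] pointing down, gripper open.
Joint ranges: [-2.72, 2.72], [-1.05, 1.87], [-1.09, 1.28], [-1.99, 2.15], [-1.42, 1.44], [-3.14, 3.14]. Speed limits (rad/s): [2.79, 2.79, 3.14, 3.14, 3.14, 3.14].

### API

Orientations are given as a unit quaternion [x, y, z, w].
In Python, from workcell import get_obs, optics, ticket gives the robot as it stands.
- The arm moves only by the shell command python3 -m inch 'ROWS'. ROWS is JSON, a list that holds one entry, the list of rows, each a list of 5 numbers: the finger opening in cm, from 0 to 8.54, then the shift along the tool's x, y, z in cm, then the turn about the tool's z in degrees. In form: [[[fingers, dx, dy, dz, roll], ...]]. A call has exactly 5 rows; each row is the pose to reach, as a shift and turn from the pose measured when the call began, along the tool's axes at that moment; what a row does not reach only later rows make up. A row lasts 1/8 s, in which the tool goes at most 62.5 mm and 10.7 degrees, less where a joint would pass 70% of its speed; a pose out of reach is approached as far as the arm can. A call with a gripper value outside its range is refused whole. The fingers move at their own pace and stop on an object; the grip force is fixed at half the most. Time passes only in rows, so rows that repeat a pose let the fingers close, or fill a call up. It gives the time, the measured TCP pose, the force and the opening at its end, in the units of the state.
- get_obs(): the state, without advancing time (a new reading comes with each control period).
- optics.camera(name): name is "scene" or "side" or "wrist"; returns (picture, depth): 420x560x3 uint8, red, green, blue; 420x560 float32, m along the optical axis (not along the pixel's ray), 0 where there is no reading.
- optics.camera_info(name): a dict with "vfov" (degrees; the focal length in pixels is half the picture's height over the tangent of half this angle, whatever the lens; pixels are square), "cx", "cy" (the principal point, pixels), "R" (3x3) and "t" (3): a world point X has camera coordinates R X + t. Camera axes: x right, y down, z forward; pixel columns grow to the right and rows downward; lengths in m; the calibration is good to about 2 mm. A picture is of the moment at which its call begins: read the wrist's pose just before it. camera_info takes no time and is no camera call; for the wrist camera it gives the pose at the moment of the call.
- ticket.job_done(): hands the job in, once; it reports no verdict.
The state is a dict: "clock": time; "joint_pos": joint angles; "joint_vel": joint speeds; "tau": joint torques, N m; "eef_pos": TCP position; "tool_rot": TCP orientation; "ft_force": force on the tool from outside, world axes, zero at the start; "ft_torque": the same for the moment, N m; "grip_width": finger opening in m.
Only numpy, scipy, OpenCV 4.12 (cv2) and the standard library are available. Lean on these libraries where they do the work, as an engineer would, in place of code of your own. Each camera call takes 0.05 s, during which the arm holds its last target.

### The job

Lock the lid of the grey sample case: take the T-bolt whose head fits the slot in the lid, lower the head through the slot until its round flange rests on the lid, then give it a quarter turn so that the head lies crosswise under the lid. Let go and leave it standing upright in the slot. The other T-bolt, whose head is too long for this case, stays standing where it is.

Things in the scene. Friction and masses are not known exactly. Their poses are not given: they have to be found in the camera images.
- bolt_center (a point): T-bolt whose head fits the slot. Stands on its steel T-head, a bar 90 mm long (y) x 20 (x) x 12 high; above it a round shank 24 across, 20 long; a round flange 66 across, 32 to 38 mm above the foot; a grey plastic grip bar 46 long (y), 18 thick (x), 38 to 78 mm up. Point: on the axis, half-way up (39 mm above the foot), z up. 0.25 kg.
- long_bolt_center (a point): The other T-bolt, too long for the slot, left alone: like the fitting one in every size but its T-head, which is 132 mm long (y). Point: on the axis, half-way up (39 mm above the foot), z up. 0.25 kg. Both bolts stand on the left half of the clear bench; further left, beyond y = 0.25 m, stands a glass balance 285 mm high: rise above it before crossing it.
- slot (a point): Middle of the slot, level with the lid's top. Slot right through the lid: 112 mm long (y) x 42 wide (x). Case: grey, fixed, 140 (x) x 204 (y) mm, 60 high. Its aluminium lid is 8 mm thick, fixed; hollow below, 122 x 186 mm, 45 deep, so the head can turn either way. With the flange on the lid, the bolt's half-way point is 7 mm above this point, the head 12 mm below the lid's underside.

How it is judged:
By the outcome, as a careful person would: the job done as asked, in the order asked, and still so for the second after the job is handed in, with the robot touching nothing.
It also fails if it takes over 43 s, if anything falls off the work surface, if the arm or the gripper's body presses on something with over 40 N, if the wrist force passes 120 N, or if a joint passes its speed limit or range.

## Working session

There is one attempt and no reset: what is moved stays moved. The work goes in short steps, Python scripts to look and compute and a shell command to move; the robot and the scene stay as the last step left them, time stands still between calls to the robot, and variables do not carry over. Pictures are saved under pics/ and viewed, and the job is handed in when it is done.

```bash
ls; mkdir -p pics; python3 - <<'E'
from workcell import get_obs, optics, ticket
import cv2,numpy as np
o=get_obs();print(o)
for n in("scene","side","wrist"):
    i=optics.camera_info(n);print(n,i)
    p,d=optics.camera(n);cv2.imwrite(f"pics/{n}0.png",p[:,:,::-1]);np.save(f"pics/{n}0.npy",d)
E
```

```text
pics
{'clock': 0.0, 'joint_pos': array([-1.17801876e+00,  2.41395728e-01,  3.69126656e-03,  1.33522655e+00,
       -1.34182502e-05,  1.57079928e+00]), 'joint_vel': array([ 6.66839393e-05, -7.04598854e-04, -1.73175381e-03,  1.40971978e-03,
       -1.38900855e-04,  2.08081764e-03]), 'tau': array([-1.58892159e-03, -3.72318685e+01,  2.52406687e+01,  1.70149805e-02,
       -3.36016501e-05,  9.14200513e-06]), 'eef_pos': array([ 0.19113353, -0.46134489,  0.24440899]), 'tool_rot': array([ 8.31490123e-01, -5.55538509e-01, -8.91214661e-04, -5.87369333e-04]), 'ft_force': array([ 0.20320023, -0.40692957, -0.51560735]), 'ft_torque': array([-0.04698844, -0.01625792, -0.01451149]), 'grip_width': 0.08520313695794735}
scene {'vfov': 46.339803730891944, 'cx': 280.84647146445513, 'cy': 210.27966371018866, 'R': array([[-0.53273157, -0.84623238,  0.00937226],
       [-0.67316144,  0.41701397, -0.6106988 ],
       [ 0.51288473, -0.33164758, -0.79180751]]), 't': array([0.29664899, 0.39126664, 0.63632792])}
side {'vfov': 42.444257172388085, 'cx': 277.66061684442934, 'cy': 210.34445015992551, 'R': array([[-0.85890701, -0.51165423, -0.0221064 ],
       [-0.31876141,  0.56788829, -0.75887683],
       [ 0.40083651, -0.64475796, -0.65085886]]), 't': array([0.46360902, 0.23272628, 0.69509701])}
wrist {'vfov': 71.8805442444933, 'cx': 283.78309837807524, 'cy': 211.34364475845328, 'R': array([[ 3.83058732e-01, -9.23723598e-01, -8.49439487e-04],
       [-8.75058552e-01, -3.63172070e-01,  3.19966528e-01],
       [-2.95869125e-01, -1.21822663e-01, -9.47428467e-01]]), 't': array([-0.50155468, -0.04398776,  0.38083048])}
```

View pics/scene0.png

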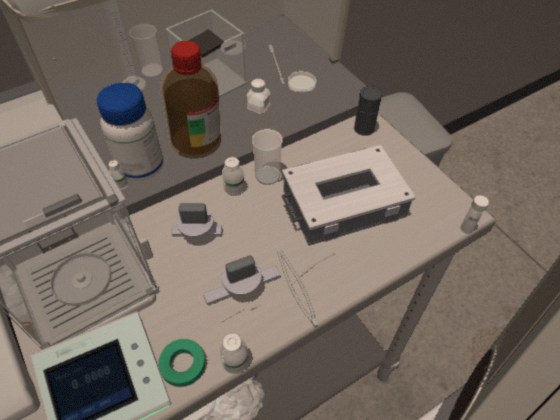

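View pics/side0.png

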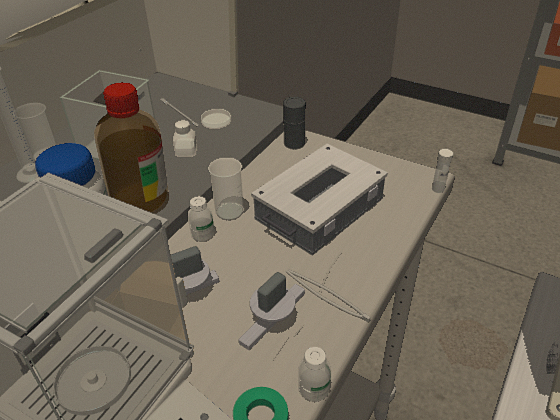

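View pics/wrist0.png

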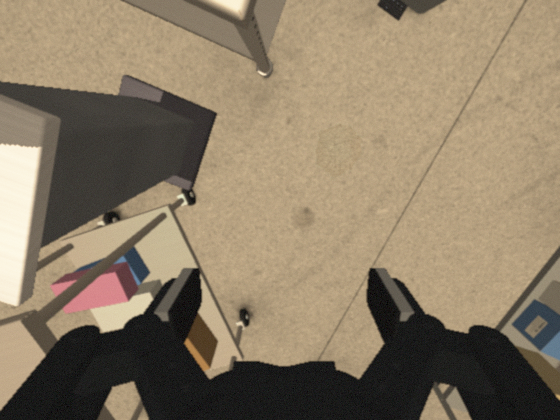

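The scene view shows two T-bolts. The short-head one is at about (195,220) and the long-head one at (241,278). The lid slot is at about (347,184), and the balance is at lower left.

```bash
cat > h.py <<'E'
import numpy as np,cv2
from workcell import get_obs, optics, ticket
def K(i): return 210/np.tan(np.radians(i['vfov']/2))
def cast(i,uv,z):
    uv=np.atleast_2d(np.array(uv,float));f=K(i)
    d=np.c_[(uv[:,0]-i['cx'])/f,(uv[:,1]-i['cy'])/f,np.ones(len(uv))]@i['R']
    c=-i['R'].T@i['t'];return c+d*((z-c[2])/d[:,2])[:,None]
def cloud(i,dep):
    f=K(i);v,u=np.mgrid[0:420,0:560]
    P=np.stack([(u-i['cx'])/f*dep,(v-i['cy'])/f*dep,dep],-1)
    return (P-i['t'])@i['R']
def proj(i,X):
    c=np.atleast_2d(X)@i['R'].T+i['t'];return c[:,:2]/c[:,2:]*K(i)+[i['cx'],i['cy']]
E
python3 - <<'E'
from h import *
for n,pts in (("scene",dict(A=(193,214),B=(240,268),slot=(347,184))),("side",dict(A=(187,262),B=(271,290),slot=(320,183)))):
    i=optics.camera_info(n);d=np.load(f"pics/{n}0.npy");W=cloud(i,d);im=cv2.imread(f"pics/{n}0.png")
    print(n,"cam",-i['R'].T@i['t'])
    for k,(u,v) in pts.items(): print(k,W[v,u].round(4))
    z=W[...,2]
    c0={k:W[v,u][:2] for k,(u,v) in pts.items()}
    for k in "AB":
        r=np.hypot(W[...,0]-c0[k][0],W[...,1]-c0[k][1])
        for lo,hi,R in((.072,.084,.05),(.032,.042,.06),(.006,.018,.1)):
            m=((r<R)&(z>lo)&(z<hi)&(d>0)).astype(np.uint8)
            p=W[m>0]
            if len(p)<5: continue
            q=p[:,:2].astype(np.float32);rr=cv2.minAreaRect(q)
            print(k,lo,len(p),"z",np.median(p[:,2]).round(4),"c",np.round(rr[0],4),"s",np.round(rr[1],4),"a",round(rr[2],1))
    u,v=pts['slot']
    r=np.hypot(W[...,0]-c0['slot'][0],W[...,1]-c0['slot'][1])
    m=(r<.14)&(z>.054)&(z<.066)&(d>0)
    p=W[m];rr=cv2.minAreaRect(p[:,:2].astype(np.float32));print("lid",len(p),np.median(p[:,2]),rr)
E
python3 - <<'E'
import cv2
a=cv2.imread('pics/scene0.png');b=cv2.imread('pics/side0.png')
cv2.imwrite('pics/z1.png',cv2.resize(a[140:320,150:430],None,fx=2.8,fy=2.8,interpolation=2))
cv2.imwrite('pics/z2.png',cv2.resize(b[130:360,150:400],None,fx=2.5,fy=2.5,interpolation=2))
E
```

```text
scene cam [0.09505702 0.29890694 0.74001502]
A [0.6009 0.1505 0.0706]
B [0.4611 0.1365 0.0781]
slot [ 0.5557 -0.153   0.0084]
A 0.072 258 z 0.0786 c [0.6091 0.1485] s [0.046  0.0182] a 56.2
A 0.032 475 z 0.0392 c [0.6044 0.1499] s [0.0643 0.0528] a 72.6
A 0.006 224 z 0.0123 c [0.5792 0.1671] s [0.0898 0.0942] a 58.9
B 0.072 321 z 0.0785 c [0.4686 0.133 ] s [0.0464 0.0185] a 83.7
B 0.032 591 z 0.0391 c [0.4666 0.1355] s [0.0651 0.0603] a 44.2
B 0.006 608 z 0.0126 c [0.4568 0.126 ] s [0.1736 0.1187] a 74.4
lid 5614 0.06100917892677336 ((0.5409072637557983, -0.12368550151586533), (0.2084110975265503, 0.1770986020565033), 77.34208679199219)
side cam [0.19376093 0.55321432 0.63926936]
A [0.6041 0.1506 0.0652]
B [0.4633 0.1429 0.0755]
slot [ 0.5538 -0.1814  0.0069]
A 0.072 291 z 0.0771 c [0.61   0.1466] s [0.0432 0.0204] a 56.1
A 0.032 430 z 0.0377 c [0.5941 0.1455] s [0.0589 0.0326] a 87.1
A 0.006 135 z 0.0106 c [0.6008 0.1333] s [0.0544 0.0201] a 59.2
B 0.072 356 z 0.0771 c [0.4685 0.1336] s [0.0462 0.0176] a 81.7
B 0.032 801 z 0.0376 c [0.4667 0.1369] s [0.0633 0.0571] a 31.2
B 0.006 618 z 0.0114 c [0.4597 0.1285] s [0.1457 0.0924] a 76.2
lid 4230 0.05964145644820915 ((0.572472870349884, -0.1489219069480896), (0.2048373818397522, 0.25761935114860535), 69.41163635253906)
```

View pics/z1.png

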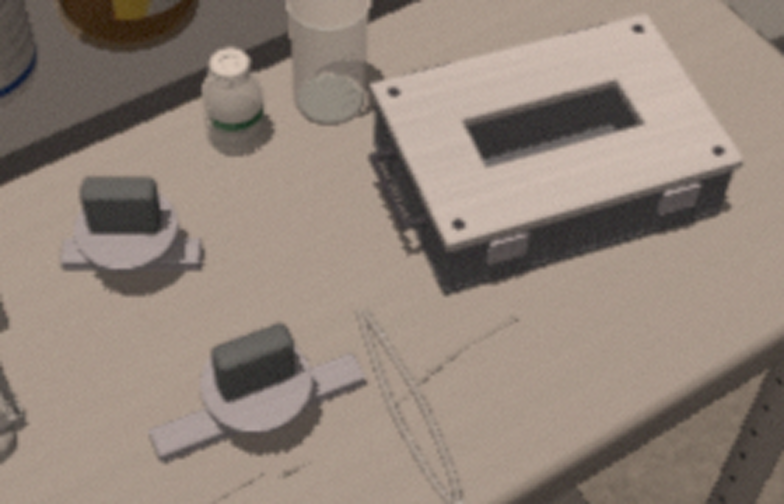

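View pics/z2.png

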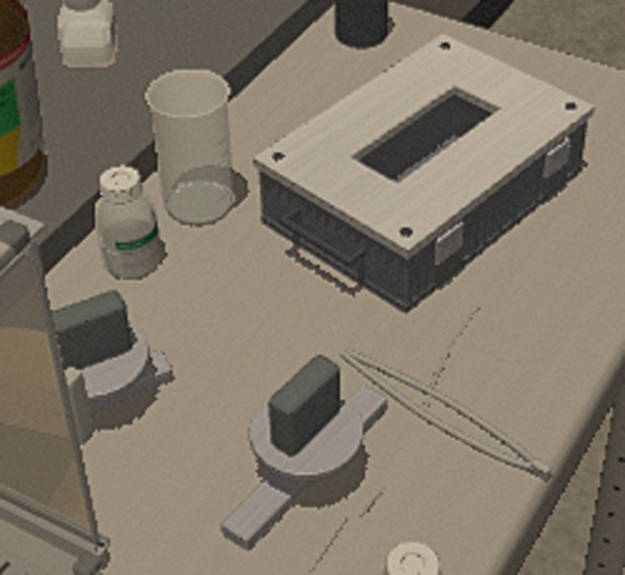

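```bash
cat > lid.py <<'E'
from h import *
for n,s in (("scene",(310,175)),("side",(290,190))):
    i=optics.camera_info(n);d=np.load(f"pics/{n}0.npy");W=cloud(i,d);im=cv2.imread(f"pics/{n}0.png")
    z=W[...,2];g=cv2.cvtColor(im,cv2.COLOR_BGR2GRAY)
    m=((z>.054)&(z<.066)&(g>105)).astype(np.uint8)
    k,l,st,ce=cv2.connectedComponentsWithStats(m,connectivity=4)
    j=1+np.argmax(st[1:,4]);m=(l==j).astype(np.uint8);print(n,st[j])
    cs,h=cv2.findContours(m,cv2.RETR_CCOMP,cv2.CHAIN_APPROX_NONE)
    for c,hh in zip(cs,h[0]):
        if len(c)<60: continue
        p=cast(i,c[:,0],.06)[:,:2].astype(np.float32)
        print("hole" if hh[3]>=0 else "outer",len(c),cv2.minAreaRect(p))
    # grip tops
    for nm,cc in(("A",(.6095,.1475)),("B",(.4686,.1335))):
        m=(np.hypot(W[...,0]-cc[0],W[...,1]-cc[1])<.04)&(z>.0735)&(z<.083)&(d>0)
        v,u=np.nonzero(m);p=cast(i,np.c_[u,v],.078)[:,:2]
        e=np.linalg.eigh(np.cov(p.T))[1][:,1];print(nm,p.mean(0).round(4),cv2.minAreaRect(p.astype(np.float32)),"pca",np.degrees(np.arctan2(e[1],e[0]))%180)
E
python3 lid.py
```

```text
scene [ 282  145  133   83 5513]
outer 317 ((0.5233361721038818, -0.12133564054965973), (0.20435914397239685, 0.14600510895252228), 77.2225341796875)
hole 142 ((0.5243349075317383, -0.12125174701213837), (0.11464103311300278, 0.04557877779006958), 77.32649230957031)
A [0.6085 0.1488] ((0.6074576377868652, 0.14914441108703613), (0.04597565904259682, 0.01943216472864151), 58.23344802856445) pca 57.98256795113995
B [0.4679 0.1339] ((0.4674704074859619, 0.13372857868671417), (0.046069346368312836, 0.020471546798944473), 83.3899154663086) pca 82.70793223270913
side [ 251  144  137   86 4828]
outer 272 ((0.5240917801856995, -0.12156091630458832), (0.20451541244983673, 0.14051665365695953), 77.34724426269531)
hole 121 ((0.5238368511199951, -0.12096057832241058), (0.11566907167434692, 0.04543176293373108), 77.33023834228516)
A [0.6078 0.1486] ((0.6077716946601868, 0.14904296398162842), (0.042890988290309906, 0.020511392503976822), 58.889156341552734) pca 59.39890371758019
B [0.4676 0.1354] ((0.4672483205795288, 0.1354934126138687), (0.04714886471629143, 0.019011443480849266), 83.21401977539062) pca 82.87840256982797
```

```bash
cat > go.py <<'E'
# go.py x y z xangle_deg : prints shift (cm, tool axes) and roll from present pose
import sys
from h import *
from scipy.spatial.transform import Rotation as Ro
o=get_obs();R=Ro.from_quat(o['tool_rot']).as_matrix()
x,y,z,a=map(float,sys.argv[1:5])
xa=np.degrees(np.arctan2(R[1,0],R[0,0]))
roll=-((a-xa+180)%360-180)
d=R.T@(np.array([x,y,z])-o['eef_pos'])*100
print("clock",round(o['clock'],2),"pos",o['eef_pos'].round(4),"xang",round(xa,2),"tilt",R[:,2].round(3),"w",round(o['grip_width']*1000,1),"F",o['ft_force'].round(1),"j",o['joint_pos'].round(2))
print("shift cm",d.round(2),"roll",round(roll,2))
E
python3 go.py 0.608 0.149 0.244 -32
python3 - <<'E'
from h import *
for n in("scene","side"):
    i=optics.camera_info(n);d=np.load(f"pics/{n}0.npy");W=cloud(i,d)
    print(n)
    for xx in np.arange(.35,.95,.05):
        print(round(xx,2),[ (lambda q: -1 if q.size==0 else int(1000*np.percentile(q,99)))(W[(d>0)&(abs(W[...,0]-xx-.025)<.025)&(abs(W[...,1]-yy-.025)<.025)][:,2]) for yy in np.arange(-.3,.4,.05)])
E
```

```text
clock 0.15 pos [ 0.1912 -0.4615  0.2446] xang -67.49 tilt [-0.001  0.002 -1.   ] w 85.5 F [-0.1 -0.9  0.6] j [-1.18  0.24  0.    1.34 -0.    1.57]
shift cm [-40.45 -61.87   0.13] roll -35.49
scene
0.35 [86, 3, 3, 3, 3, 3, 4, 9, 4, 77, 78, 21, 33, 34]
0.4 [3, 61, 62, 60, 3, 3, 6, 6, 40, 39, 20, 21, 45, 45]
0.45 [3, 63, 63, 63, 63, 63, 6, 15, 80, 78, 4, 3, 54, 54]
0.5 [3, 63, 63, 63, 63, 63, 3, 3, 3, 4, 168, 279, 286, 280]
0.55 [3, 63, 63, 63, 63, 63, 3, 4, 78, 41, 4, 280, 281, 281]
0.6 [100, 4, 4, 3, 102, 101, 49, 3, 81, 80, 4, 280, 280, 280]
0.65 [102, 45, 47, 45, 102, 102, 78, 74, 47, 425, 436, 441, 281, 281]
0.7 [48, 48, 47, 48, 48, 48, 209, 209, 158, 214, 200, 441, -1, -1]
0.75 [48, 59, 53, 109, 110, 48, 260, 261, 214, 216, 215, 199, 199, 199]
0.8 [48, 59, 59, 111, 110, 48, -1, 213, 48, 216, 214, 383, 199, 199]
0.85 [48, 58, 50, 171, 178, 181, -1, 48, 48, -1, 49, 199, 199, 198]
0.9 [48, 51, 48, 172, 183, 184, 172, 48, 47, 48, 49, 276, 199, -1]
side
0.35 [85, 2, 2, 2, 2, 2, 2, 7, 2, 76, 76, 19, -1, -1]
0.4 [1, 60, 61, 58, 2, 2, 5, 5, 39, 38, 18, 19, 44, -1]
0.45 [2, 61, 61, 61, 61, 61, 5, 13, 79, 77, 2, 2, 52, 52]
0.5 [1, 62, 61, 61, 62, 61, 1, 1, 36, 2, 167, 278, 285, 278]
0.55 [-1, 61, 61, 61, 61, 61, 2, 2, 77, 39, 2, 278, 278, 278]
0.6 [99, 1, 2, 0, 99, 100, 48, 2, 79, 79, -1, 278, 278, 278]
0.65 [100, 44, 45, 44, 100, 100, 76, 72, 431, 444, 448, 432, 279, 277]
0.7 [46, 46, 46, 46, 46, 46, 207, 207, 165, 214, 456, -1, -1, -1]
0.75 [46, 57, 53, 108, 108, 46, 258, 258, 213, 214, 214, 195, -1, -1]
0.8 [54, 58, 58, 109, 109, 46, -1, 212, 177, 214, 212, -1, -1, -1]
0.85 [46, 55, 49, 170, 170, 181, 181, -1, -1, -1, -1, -1, -1, -1]
0.9 [46, 49, 46, 171, -1, 182, 172, -1, -1, -1, -1, -1, -1, -1]
```

```bash
python3 - <<'E'
from h import *
for n in("scene","side"):
    i=optics.camera_info(n);d=np.load(f"pics/{n}0.npy");W=cloud(i,d)
    m=(d>0)&(W[...,2]>.29)&(W[...,0]<1.0)
    P=W[m];print(n,len(P),P.min(0),P.max(0)); v,u=np.nonzero(m);print(u.min(),u.max(),v.min(),v.max())
    for x in np.arange(.3,1,.05):
        q=P[abs(P[:,0]-x-.025)<.025]
        if len(q):print(round(x,2),len(q),q.min(0).round(3),q.max(0).round(3))
E
```

```text
scene 10629 [ 0.06726634 -0.03402932  0.29000615] [0.99986944 0.28354872 0.44330034]
0 559 0 419
0.65 1131 [0.687 0.171 0.417] [0.7   0.273 0.443]
0.7 195 [0.7   0.264 0.419] [0.735 0.282 0.442]
0.8 537 [0.814 0.269 0.29 ] [0.84  0.284 0.392]
0.95 7 [0.954 0.281 0.29 ] [1.    0.281 0.311]
side 3142 [0.68713558 0.09912817 0.41596326] [0.70537777 0.2597398  0.45707843]
0 116 0 51
0.65 2864 [0.687 0.099 0.416] [0.7   0.26  0.452]
0.7 278 [0.7   0.192 0.44 ] [0.705 0.241 0.457]
```

The cloud shows an overhanging cabinet, front at x≈0.687 and underside at z≈0.416. I'll approach the bolt low and from the front.

```bash
python3 go.py 0.50 0.06 0.20 -32
```

```text
clock 0.15 pos [ 0.1912 -0.4615  0.2446] xang -67.49 tilt [-0.001  0.002 -1.   ] w 85.5 F [-0.1 -0.9  0.6] j [-1.18  0.24  0.    1.34 -0.    1.57]
shift cm [-36.35 -48.49   4.52] roll -35.49
```

```bash
python3 -m inch '[[[7,-7,-9,0,-7],[7,-13,-18,0,-14],[7,-18,-26,0,-21],[7,-22,-30,0,-28],[7,-25,-33,0,-35.5]]]'; python3 go.py 0.50 0.06 0.20 -32
```

```text
clock: 0.78
eef_pos: [0.3525, -0.1922, 0.2449]
tool_rot: [0.962, -0.274, -0.0, -0.001]
ft_force: [2.0, -0.0, -1.1]
grip_width: 0.0697
clock 0.78 pos [ 0.3525 -0.1922  0.2449] xang -31.78 tilt [-0.     0.001 -1.   ] w 69.7 F [ 2.  -0.  -1.1] j [-0.5   0.05 -0.23  1.3   0.    1.63]
shift cm [ -0.74 -29.2    4.52] roll 0.22
```

```bash
python3 -m inch '[[[6,0,-6,0,0],[6,0,-12,1,0],[6,-0.4,-18,2,0],[6,-0.7,-24,3.5,0],[6,-0.7,-29.2,4.5,0]]]'; python3 go.py 0.575 0.13 0.14 -32;python3 - <<'E'
from h import *
p,d=optics.camera("wrist");cv2.imwrite("pics/w1.png",p[:,:,::-1]);np.save("pics/w1.npy",d)
E
```

```text
clock: 1.4
eef_pos: [0.5006, 0.0619, 0.1993]
tool_rot: [0.962, -0.273, -0.001, -0.0]
ft_force: [0.2, -0.7, 0.3]
grip_width: 0.0602
clock 1.4 pos [0.5006 0.0619 0.1993] xang -31.7 tilt [-0.001  0.001 -1.   ] w 60.2 F [ 0.2 -0.7  0.3] j [ 0.12  0.27 -0.07  1.23  0.    2.25]
shift cm [ 2.76 -9.7   5.93] roll 0.3
```

View pics/w1.png

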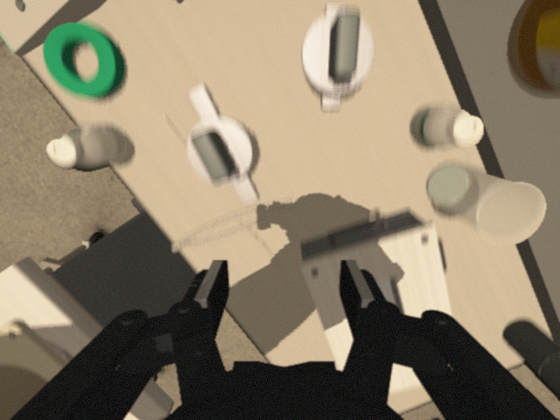

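The wrist view shows the fitting bolt at about (338,52), the long one at about (217,150), and the vial at (450,125). I'll measure the fitting bolt's grip and flange here.

```bash
cat > wr.py <<'E'
import sys
from h import *
n=sys.argv[1];cx,cy=float(sys.argv[2]),float(sys.argv[3])
i=optics.camera_info("wrist");d=np.load(f"pics/{n}.npy");W=cloud(i,d);z=W[...,2]
for lo,hi,pl,R in((.072,.085,.078,.04),(.033,.043,.038,.045),(.006,.018,.012,.07)):
    m=(np.hypot(W[...,0]-cx,W[...,1]-cy)<R)&(z>lo)&(z<hi)&(d>0)
    v,u=np.nonzero(m)
    if len(v)<20: print(lo,len(v));continue
    p=cast(i,np.c_[u,v],pl)[:,:2]
    e=np.linalg.eigh(np.cov(p.T))[1][:,1];print(lo,len(v),"z",np.median(z[m]).round(4),p.mean(0).round(4),cv2.minAreaRect(p.astype(np.float32)),"pca",np.degrees(np.arctan2(e[1],e[0]))%180)
    if pl==.038:
        print(cv2.minEnclosingCircle(p.astype(np.float32)))
E
python3 wr.py w1 .608 .149; python3 wr.py w1 .468 .134
```

```text
0.072 1538 z 0.0779 [0.6106 0.1503] ((0.6102100014686584, 0.14984026551246643), (0.044948212802410126, 0.018200643360614777), 58.337276458740234) pca 58.06444354069945
0.033 2810 z 0.0383 [0.6073 0.1498] ((0.6102883815765381, 0.14916133880615234), (0.06362833827733994, 0.0649397075176239), 42.14109420776367) pca 136.82388838043082
((0.6107919216156006, 0.14963403344154358), 0.03296787664294243)
0.006 437 z 0.0121 [0.6041 0.1405] ((0.6105310320854187, 0.15020130574703217), (0.08921519666910172, 0.020011454820632935), 58.888465881347656) pca 59.10353573330595
0.072 1088 z 0.0777 [0.4712 0.1349] ((0.47118115425109863, 0.13424913585186005), (0.04513223096728325, 0.018467562273144722), 82.07056427001953) pca 82.01055029465176
0.033 1991 z 0.0381 [0.4764 0.1353] ((0.47060540318489075, 0.13430508971214294), (0.06478395313024521, 0.06464427709579468), 52.543949127197266) pca 155.25631626974751
((0.4701605439186096, 0.1345098912715912), 0.032993827015161514)
0.006 1145 z 0.0121 [0.4719 0.1426] ((0.470610111951828, 0.1344410628080368), (0.131117582321167, 0.020871924236416817), 82.17947387695312) pca 82.3927213570433
```

```bash
python3 -m inch '[[[6,0.8,-2,1.5,0],[6,1.6,-5,3,0],[6,2.3,-8,4.5,0],[6,2.76,-9.7,5.9,0],[6,2.76,-9.7,5.9,0]]]'; python3 go.py 0.608 0.149 0.11 -32;python3 - <<'E'
from h import *
p,d=optics.camera("wrist");cv2.imwrite("pics/w2.png",p[:,:,::-1]);np.save("pics/w2.npy",d)
E
python3 wr.py w2 .608 .149
```

```text
clock: 2.08
eef_pos: [0.5768, 0.1357, 0.1372]
tool_rot: [0.963, -0.27, -0.002, -0.002]
ft_force: [-0.3, -0.8, 0.7]
grip_width: 0.0599
clock 2.08 pos [0.5768 0.1357 0.1372] xang -31.38 tilt [-0.003  0.005 -1.   ] w 59.9 F [-0.3 -0.8  0.7] j [0.23 0.49 0.08 1.16 0.01 2.35]
shift cm [ 1.98 -2.76  2.72] roll 0.62
0.072 1691 z 0.08 [0.6094 0.1451] ((0.6091372966766357, 0.14470414817333221), (0.04602625221014023, 0.01813264563679695), 58.10343551635742) pca 58.569565713154354
0.033 3232 z 0.0404 [0.6097 0.1479] ((0.6092183589935303, 0.14456069469451904), (0.06407751142978668, 0.06553696095943451), 67.71830749511719) pca 155.2689706923482
((0.608727216720581, 0.14353491365909576), 0.03331386297941208)
0.006 452 z 0.0143 [0.6266 0.1732] ((0.6089574098587036, 0.1437157392501831), (0.08938933163881302, 0.020180536434054375), 58.27757263183594) pca 52.410021588767144
```

View pics/w2.png

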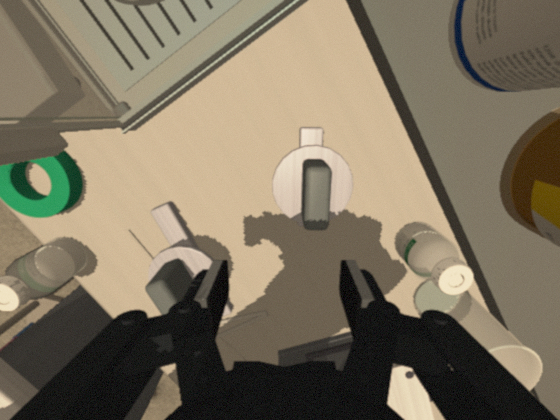

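```bash
sed -i 's/^i=optics.camera_info("wrist");d=np.load(f"pics\/{n}.npy")/i=optics.camera_info("wrist");p,d=optics.camera("wrist");cv2.imwrite(f"pics\/{n}.png",p[:,:,::-1])/' wr.py; python3 wr.py w3 .608 .149;python3 go.py 0.6085 0.149 0.11 -32
```

```text
0.072 1670 z 0.079 [0.6094 0.1459] ((0.6090389490127563, 0.14523842930793762), (0.0453096441924572, 0.018016338348388672), 58.09848403930664) pca 58.20213241503348
0.033 3206 z 0.0394 [0.6097 0.1486] ((0.6093295216560364, 0.14524434506893158), (0.06350929290056229, 0.06520102173089981), 67.38741302490234) pca 155.43793667000128
((0.608768880367279, 0.14414766430854797), 0.03309203311800957)
0.006 429 z 0.0132 [0.6264 0.1737] ((0.6092256903648376, 0.1445852816104889), (0.08912156522274017, 0.01976117491722107), 58.27621841430664) pca 52.49991932943022
clock 2.17 pos [0.5769 0.1349 0.139 ] xang -31.45 tilt [-0.001  0.005 -1.   ] w 59.9 F [-0.4  0.2  0.2] j [0.23 0.48 0.08 1.16 0.   2.35]
shift cm [ 1.97 -2.84  2.9 ] roll 0.55
```

```bash
python3 -m inch '[[[6,1,-1.4,1,0.5],[6,2,-2.7,2.3,0.5],[6,2.1,-2.75,2.3,0.5],[6,2.1,-2.75,2.3,0.5],[6,2.1,-2.75,2.3,0.5]]]'; python3 go.py 0.609 0.1475 0.06 -32;python3 wr.py w4 .608 .149;python3 go.py 0.609 0.1475 0.06 -32;python3 wr.py w5 .608 .149
```

```text
clock: 2.8
eef_pos: [0.6089, 0.1471, 0.1171]
tool_rot: [0.961, -0.275, -0.001, -0.002]
ft_force: [-0.9, 0.6, 0.1]
grip_width: 0.06
clock 2.8 pos [0.6089 0.1471 0.1171] xang -31.97 tilt [-0.     0.005 -1.   ] w 60.0 F [-0.9  0.6  0.1] j [0.23 0.57 0.15 1.16 0.   2.36]
shift cm [ 0.   -0.01  5.71] roll 0.03
0.072 1789 z 0.0791 [0.6102 0.1463] ((0.6099368333816528, 0.14578232169151306), (0.046412087976932526, 0.01767534762620926), 58.45742416381836) pca 57.95480861628478
0.033 3596 z 0.0395 [0.6112 0.148 ] ((0.6094331741333008, 0.1450634002685547), (0.06359026581048965, 0.06520304083824158), 58.12487030029297) pca 148.09636310360597
((0.6089115738868713, 0.14440883696079254), 0.03337826207280159)
0.006 553 z 0.0132 [0.628  0.1751] ((0.6280677914619446, 0.1750127673149109), (0.019028175622224808, 0.01986767165362835), 58.08020782470703) pca 151.63297345470275
clock 2.85 pos [0.609  0.1472 0.1169] xang -31.97 tilt [-0.     0.005 -1.   ] w 60.0 F [-0.4  1.   0.1] j [0.23 0.57 0.15 1.16 0.   2.36]
shift cm [ 0.   -0.01  5.69] roll 0.03
0.072 1796 z 0.0791 [0.6101 0.1462] ((0.6098194718360901, 0.14558686316013336), (0.04713448882102966, 0.017670229077339172), 58.438087463378906) pca 58.10297042206332
0.033 3591 z 0.0395 [0.6112 0.148 ] ((0.609501302242279, 0.1451892852783203), (0.06356225907802582, 0.06517605483531952), 58.13077163696289) pca 148.5120983858062
((0.6089253425598145, 0.14435485005378723), 0.03329193964600563)
0.006 553 z 0.0132 [0.628 0.175] ((0.6278432607650757, 0.1748809665441513), (0.019730011001229286, 0.019939182326197624), 58.8792839050293) pca 154.65666561435967
```

View pics/w5.png

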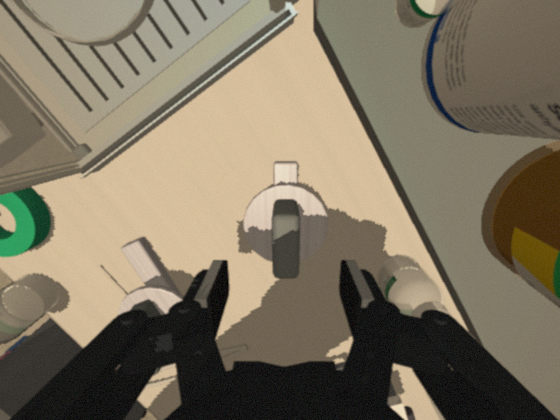

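The grip at (286,238) is centred between the fingers (pads at 218 and 352). I'll descend and close.

```bash
python3 -m inch '[[[6,0.1,0.05,2,0],[6,0.1,0.05,4,0],[6,0.1,0.05,5.5,0],[6,0.1,0.05,5.6,0],[6,0.1,0.05,5.6,0]]]'; python3 go.py 0.609 0.1465 0.06 -32;  python3 wr.py w6 .609 .147
```

```text
clock: 3.52
eef_pos: [0.6099, 0.1467, 0.0613]
tool_rot: [0.961, -0.275, -0.001, -0.003]
ft_force: [0.6, -0.8, -0.0]
grip_width: 0.06
clock 3.52 pos [0.6099 0.1467 0.0613] xang -31.96 tilt [ 0.     0.005 -1.   ] w 60.0 F [ 0.6 -0.8 -0. ] j [0.23 0.62 0.09 1.04 0.   2.36]
shift cm [-0.07  0.07  0.13] roll 0.04
0.072 4511 z 0.079 [0.6101 0.1476] ((0.6079034805297852, 0.1478380560874939), (0.048665907233953476, 0.08025409281253815), 47.767478942871094) pca 147.30627680241346
0.033 5882 z 0.0394 [0.6119 0.1488] ((0.6098861694335938, 0.1453970968723297), (0.06398238986730576, 0.06559378653764725), 56.49840545654297) pca 147.67891680198827
((0.6092646718025208, 0.14435957372188568), 0.0335065983235836)
0.006 981 z 0.0133 [0.6277 0.1746] ((0.6276392936706543, 0.17432644963264465), (0.021695902571082115, 0.019915541633963585), 58.0970573425293) pca 55.00911016116397
```

View pics/w6.png

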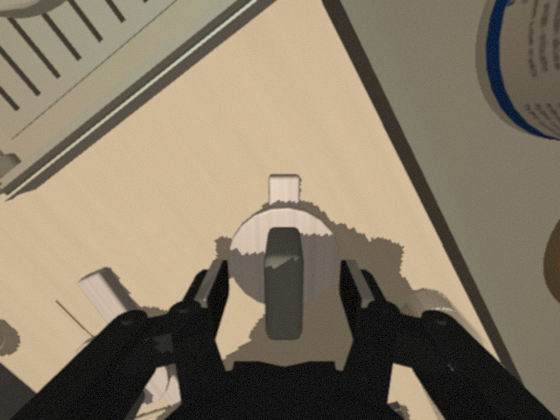

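The grip bar sits at (284,285), between the fingers. Closing now.

```bash
python3 -m inch '[[[3,0,0,0,0],[0,0,0,0,0],[0,0,0,0,0],[0,0,0,0,0],[0,0,0,0,0]]]'; python3 go.py 0.61 0.147 0.085 -32
```

```text
clock: 4.2
eef_pos: [0.6105, 0.147, 0.0624]
tool_rot: [0.961, -0.275, 0.0, -0.003]
ft_force: [-1.3, 1.0, 5.2]
grip_width: 0.0175
clock 4.2 pos [0.6105 0.147  0.0624] xang -31.95 tilt [ 0.002  0.006 -1.   ] w 17.5 F [-1.3  1.   5.2] j [0.23 0.61 0.09 1.04 0.01 2.36]
shift cm [-0.05  0.01 -2.26] roll 0.05
```

```bash
python3 -m inch '[[[0,0,0,-0.5,0],[0,0,0,-2,0],[0,0,0,-4,0],[0,0,0,-6,0],[0,0,0,-6,0]]]'; python3 go.py 0.524 -0.1212 0.16 -12.7; python3 wr.py w7 .609 .147
```

```text
clock: 4.82
eef_pos: [0.6119, 0.1469, 0.1248]
tool_rot: [0.961, -0.275, 0.002, -0.004]
ft_force: [1.6, 0.0, -3.5]
grip_width: 0.017
clock 4.83 pos [0.6119 0.1469 0.1248] xang -31.96 tilt [ 0.007  0.007 -1.   ] w 17.0 F [ 1.6  0.  -3.5] j [0.23 0.56 0.16 1.17 0.01 2.36]
shift cm [ 6.74 27.37 -3.76] roll -19.26
0.072 715 z 0.0758 [0.6285 0.1731] ((0.6285520195960999, 0.1728401780128479), (0.015701616182923317, 0.019247354939579964), 58.01936340332031) pca 142.58005576303543
0.033 0
0.006 0
```

View pics/w7.png

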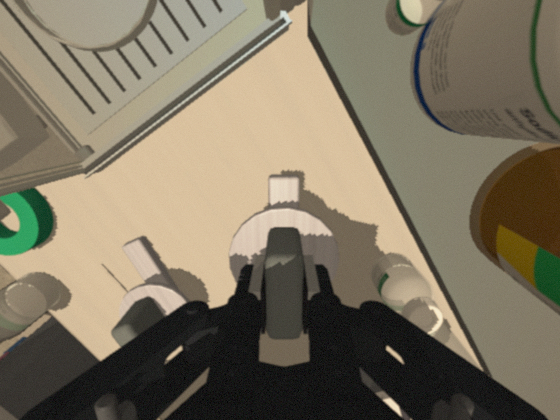

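The bolt is in the grip and off the bench: head end at (284,188), opening 17 mm. I'll carry it to above the slot.

```bash
python3 -m inch '[[[0,0.8,3,-2,-2],[0,2,8,-3.8,-6],[0,3.3,13,-3.8,-10],[0,4.5,18.5,-3.8,-15],[0,5.8,23.5,-3.8,-19.3]]]'; python3 go.py 0.524 -0.1212 0.16 -12.7
```

```text
clock: 5.5
eef_pos: [0.534, -0.0851, 0.1584]
tool_rot: [0.994, -0.109, 0.001, -0.003]
ft_force: [1.1, 0.0, -2.9]
grip_width: 0.0167
clock 5.5 pos [ 0.534  -0.0851  0.1584] xang -12.52 tilt [ 0.002  0.006 -1.   ] w 16.7 F [ 1.1  0.  -2.9] j [-0.16  0.37 -0.04  1.15  0.01  1.63]
shift cm [-0.19  3.74 -0.18] roll 0.18
```

```bash
python3 -m inch '[[[0,-0.1,2,0,0],[0,-0.2,3.7,0,0],[0,-0.2,3.7,0,0],[0,-0.2,3.7,0,0],[0,-0.2,3.7,0,0]]]'; python3 go.py 0.524 -0.1212 0.10 -12.7
cat > look.py <<'E'
import sys
from h import *
for n in("scene","side"):
    p,d=optics.camera(n);cv2.imwrite(f"pics/{n}{sys.argv[1]}.png",cv2.resize(p[110:310,200:460,::-1],None,fx=3,fy=3,interpolation=2));np.save(f"pics/{n}{sys.argv[1]}.npy",d)
E
python3 look.py 1
```

```text
clock: 6.12
eef_pos: [0.5244, -0.1198, 0.158]
tool_rot: [0.994, -0.108, 0.001, -0.003]
ft_force: [1.4, 0.3, -2.3]
grip_width: 0.0174
clock 6.12 pos [ 0.5244 -0.1198  0.158 ] xang -12.42 tilt [ 0.002  0.007 -1.   ] w 17.4 F [ 1.4  0.3 -2.3] j [-0.23  0.37 -0.05  1.15  0.01  1.56]
shift cm [-0.01  0.18  5.8 ] roll 0.28
```

View pics/scene1.png

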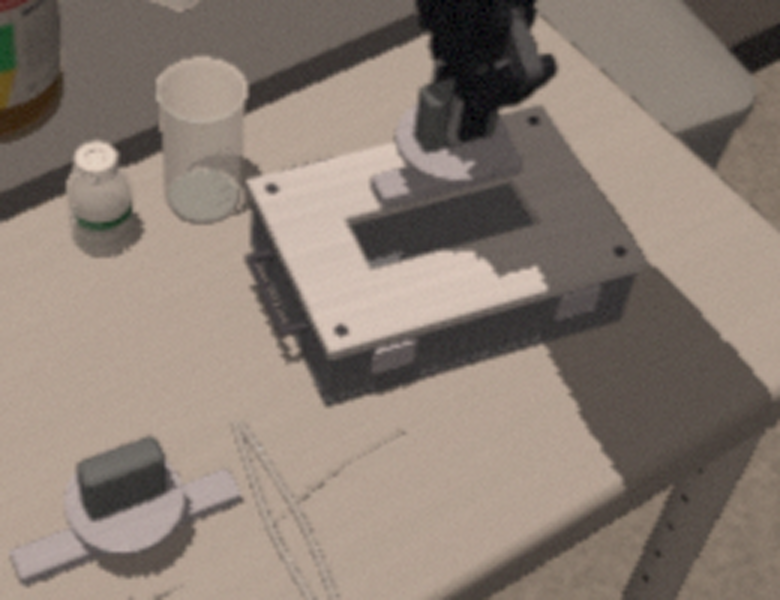

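View pics/side1.png

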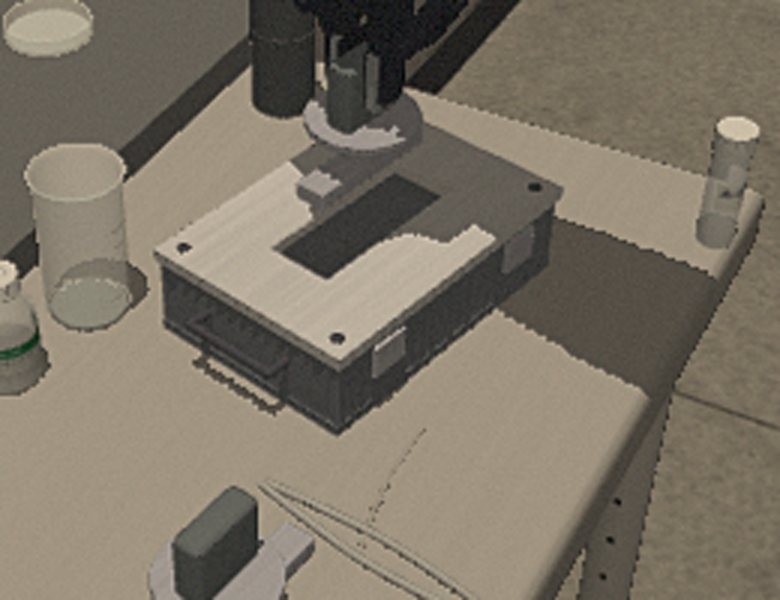

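Both views show the head level, parallel to the slot and above it. I'll check the flange centre and the head end against the slot.

```bash
python3 - <<'E'
from h import *
from scipy.optimize import least_squares
for n,he in(("scene",(330,172)),("side",(307,171))):
    i=optics.camera_info(n);d=np.load(f"pics/{n}1.npy");W=cloud(i,d)
    print(n,"head end",W[he[1],he[0]].round(4))
    m=(np.hypot(W[...,0]-.524,W[...,1]+.121)<.06)&(W[...,2]>.127)&(W[...,2]<.14)&(d>0)
    P=W[m];z=np.median(P[:,2]);print(len(P),z)
    m2=(np.hypot(W[...,0]-.524,W[...,1]+.121)<.08)&(W[...,2]>.100)&(W[...,2]<.116)&(d>0)
    Q=W[m2];print("head",len(Q),Q.min(0).round(3),Q.max(0).round(3))
    # visible-arc fit with known radius: camera-side outline
    cc=cv2.convexHull(P[:,:2].astype(np.float32))[:,0]
    cam=(-i['R'].T@i['t'])[:2];
    r=least_squares(lambda c:np.maximum(np.hypot(*(P[:,:2]-c).T)-.033,0),[.524,-.121]).x
    c=cv2.minEnclosingCircle(P[:,:2].astype(np.float32));print("circ",c,r)
E
```

```text
scene head end [ 0.5294 -0.0819  0.1095]
519 0.13461030046791128
head 278 [ 0.505 -0.163  0.1  ] [ 0.545 -0.073  0.113]
circ ((0.5236493945121765, -0.11807078868150711), 0.033653199672698975) [ 0.52393078 -0.11800413]
side head end [ 0.5298 -0.0823  0.1079]
525 0.13332821187533014
head 295 [ 0.505 -0.16   0.1  ] [ 0.544 -0.073  0.113]
circ ((0.5250515937805176, -0.11706393957138062), 0.034160684794187546) [ 0.52468202 -0.1174846 ]
```

```bash
python3 -m inch '[[[0,0.05,0.35,0.5,0.3],[0,0.05,0.35,2,0.3],[0,0.05,0.35,3.5,0.3],[0,0.05,0.35,5,0.3],[0,0.05,0.35,5.8,0.3]]]'; python3 go.py 0.524 -0.1235 0.0905 -12.7
```

```text
clock: 6.85
eef_pos: [0.5232, -0.1229, 0.0983]
tool_rot: [0.994, -0.111, -0.001, -0.003]
ft_force: [-0.1, -0.6, -2.9]
grip_width: 0.0172
clock 6.85 pos [ 0.5232 -0.1229  0.0983] xang -12.73 tilt [-0.001  0.007 -1.   ] w 17.2 F [-0.1 -0.6 -2.9] j [-0.23  0.42 -0.14  1.01  0.01  1.56]
shift cm [0.1  0.04 0.78] roll -0.03
```

```bash
python3 -m inch '[[[0,0,0,0.2,0],[0,0,0,0.4,0],[0,0,0,0.55,0],[0,0,0,0.65,0],[0,0,0,0.7,0]]]'; python3 go.py 0.524 -0.1235 0.0895 -12.7
```

```text
clock: 7.48
eef_pos: [0.5233, -0.1229, 0.0915]
tool_rot: [0.994, -0.111, -0.0, -0.003]
ft_force: [-0.9, 0.1, -3.7]
grip_width: 0.017
clock 7.47 pos [ 0.5233 -0.1229  0.0915] xang -12.73 tilt [-0.     0.007 -1.   ] w 17.0 F [-0.9  0.1 -3.7] j [-0.23  0.43 -0.15  1.    0.01  1.56]
shift cm [0.08 0.04 0.2 ] roll -0.03
```

```bash
python3 -m inch '[[[0,0,0,0.05,0],[0,0,0,0.1,0],[0,0,0,0.15,0],[0,0,0,0.15,0],[0,0,0,0.15,0]]]'; python3 go.py 0.524 -0.1235 0.0895 -12.7
```

```text
clock: 8.1
eef_pos: [0.5234, -0.1229, 0.0905]
tool_rot: [0.994, -0.111, -0.0, -0.003]
ft_force: [-2.4, 0.3, 2.9]
grip_width: 0.0171
clock 8.1 pos [ 0.5234 -0.1229  0.0905] xang -12.73 tilt [ 0.     0.007 -1.   ] w 17.1 F [-2.4  0.3  2.9] j [-0.23  0.43 -0.15  0.99  0.01  1.56]
shift cm [0.07 0.05 0.1 ] roll -0.03
```

The force went from -3.7 to +2.9 N at TCP z = 0.0905, which is the height expected for the flange on the lid. Now the quarter turn, in the direction the last joint allows.

```bash
python3 -m inch '[[[0,0,0,0.03,-8],[0,0,0,0.03,-16],[0,0,0,0.03,-25],[0,0,0,0.03,-34],[0,0,0,0.03,-42]]]'; python3 go.py 0.5234 -0.1229 0.0903 77.3
```

```text
clock: 8.72
eef_pos: [0.5239, -0.1229, 0.0904]
tool_rot: [0.967, 0.255, 0.002, -0.003]
ft_force: [-0.4, 1.5, 1.2]
grip_width: 0.0169
clock 8.72 pos [ 0.5239 -0.1229  0.0904] xang 29.53 tilt [ 0.001  0.007 -1.   ] w 16.9 F [-0.4  1.5  1.2] j [-0.23  0.43 -0.15  0.99  0.01  0.82]
shift cm [-0.04 -0.02  0.01] roll -47.77
```

```bash
python3 -m inch '[[[0,0,0,0.03,-10],[0,0,0,0.03,-20],[0,0,0,0.03,-30],[0,0,0,0.03,-40],[0,0,0,0.03,-47.8]]]'; python3 go.py 0.5234 -0.1229 0.0903 77.3; python3 look.py 2
```

```text
clock: 9.35
eef_pos: [0.524, -0.1215, 0.0905]
tool_rot: [0.779, 0.627, 0.004, -0.003]
ft_force: [-1.3, 4.2, 4.4]
grip_width: 0.0176
clock 9.35 pos [ 0.524  -0.1215  0.0905] xang 77.63 tilt [ 0.002  0.01  -1.   ] w 17.6 F [-1.3  4.2  4.4] j [-0.23  0.43 -0.15  0.99  0.01 -0.02]
shift cm [-0.15 -0.03  0.02] roll 0.33
```

View pics/scene2.png

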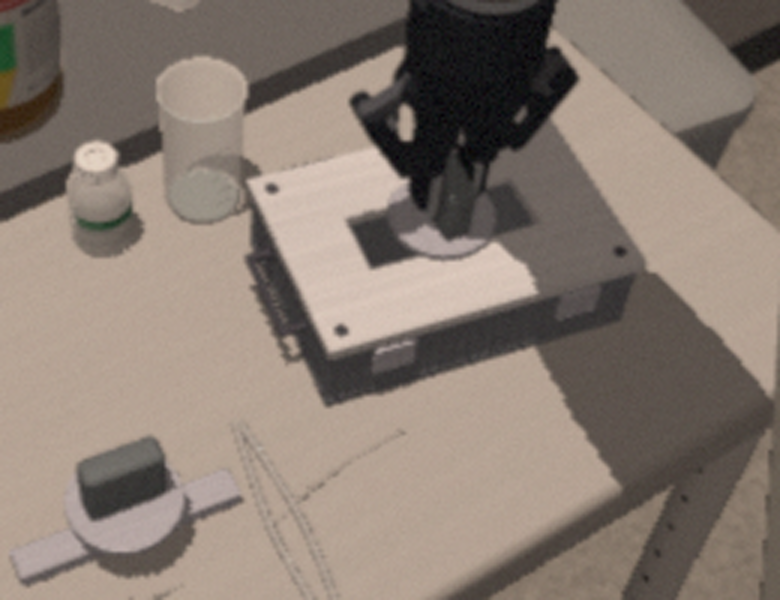

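View pics/side2.png

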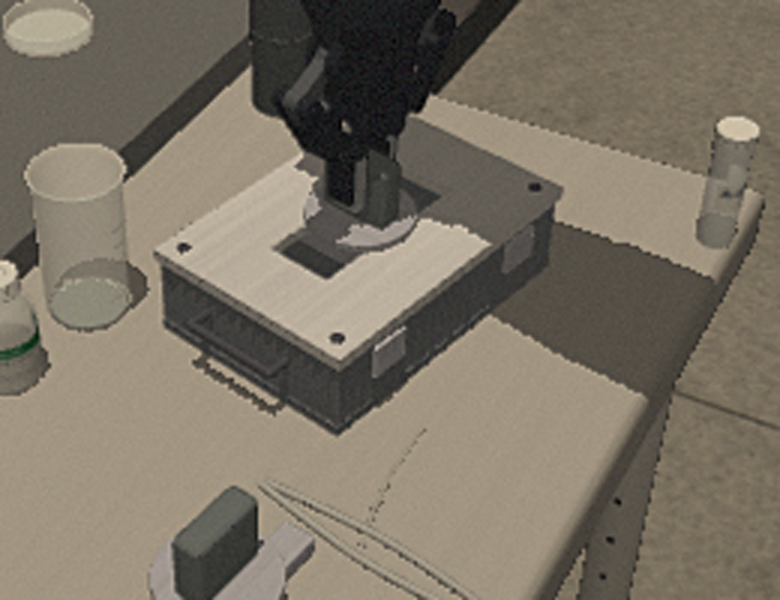

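Both views show the flange flat on the lid over the slot, with the grip bar now crosswise. I'll release, then rise straight up.

```bash
python3 -m inch '[[[2.5,0,0,0,0],[4,0,0,0,0],[5,0,0,0,0],[5,0,0,0,0],[5,0,0,0,0]]]'; python3 -m inch '[[[5,0,0,-1,0],[5,0,0,-3,0],[5,0,0,-6,0],[5,0,0,-10,0],[5,0,0,-14,0]]]'; python3 go.py 0.38 -0.3 0.23 77.3
```

```text
clock: 10.07
eef_pos: [0.5241, -0.122, 0.0904]
tool_rot: [0.781, 0.625, 0.003, -0.003]
ft_force: [0.8, 0.4, 0.5]
grip_width: 0.0502
clock: 10.7
eef_pos: [0.5238, -0.1233, 0.2323]
tool_rot: [0.781, 0.625, 0.004, -0.003]
ft_force: [0.1, -0.7, -0.6]
grip_width: 0.0499
clock 10.7 pos [ 0.5238 -0.1233  0.2323] xang 77.33 tilt [ 0.003  0.009 -1.   ] w 49.9 F [ 0.1 -0.7 -0.6] j [-0.24  0.32  0.08  1.33  0.01 -0.01]
shift cm [-20.4  -10.15   0.05] roll 0.03
```

```bash
python3 -m inch '[[[5,-4,-2,0,0],[5,-9,-5,0,0],[5,-14,-7,0,0],[5,-18,-10,0,0],[5,-18,-10,0,0]]]'; python3 look.py 3; python3 - <<'E'
from h import *
for n in("scene","side"):
    i=optics.camera_info(n);d=np.load(f"pics/{n}3.npy");W=cloud(i,d);z=W[...,2]
    for cc,(a,b) in(((.524,-.121),(.100,.046)),((.4695,.134),(.078,None or .038))):
      for lo,hi,pl in((a-.005,a+.006,a),(0.063 if a==.1 else .034,.071 if a==.1 else .042,.066 if a==.1 else .038)):
        m=(np.hypot(W[...,0]-cc[0],W[...,1]-cc[1])<.042)&(z>lo)&(z<hi)&(d>0);v,u=np.nonzero(m)
        if len(v)<10: print(n,pl,len(v));continue
        p=cast(i,np.c_[u,v],pl)[:,:2].astype(np.float32);print(n,pl,len(v),np.median(z[m]).round(4),cv2.minAreaRect(p),"spread z",z[m].std().round(4))
E
```

```text
clock: 11.32
eef_pos: [0.3846, -0.2788, 0.2316]
tool_rot: [0.783, 0.623, 0.004, -0.002]
ft_force: [0.3, -0.2, -0.1]
grip_width: 0.05
scene 0.1 128 0.1027 ((0.5253748297691345, -0.12049689888954163), (0.022481348365545273, 0.05215016379952431), 77.2509765625) spread z 0.0032
scene 0.066 497 0.0669 ((0.5219345092773438, -0.12074445188045502), (0.07259563356637955, 0.0668967068195343), 5.303227424621582) spread z 0.0014
scene 0.078 312 0.0787 ((0.4671933054924011, 0.13388219475746155), (0.04570264369249344, 0.020734144374728203), 79.88356018066406) spread z 0.002
scene 0.038 590 0.0391 ((0.4669005572795868, 0.1352417767047882), (0.06555894762277603, 0.0615130290389061), 45.0962028503418) spread z 0.0014
side 0.1 226 0.1032 ((0.5251629948616028, -0.1200469583272934), (0.02695164643228054, 0.05330805853009224), 77.351806640625) spread z 0.0033
side 0.066 433 0.0658 ((0.5222480893135071, -0.1142633855342865), (0.06426755338907242, 0.0561540313065052), 25.520709991455078) spread z 0.0015
side 0.078 337 0.0771 ((0.4672340452671051, 0.13537345826625824), (0.046907275915145874, 0.019011439755558968), 83.21395111083984) spread z 0.0014
side 0.038 769 0.0376 ((0.465963751077652, 0.13763213157653809), (0.06321729719638824, 0.05915350466966629), 32.2715950012207) spread z 0.0013
```

View pics/scene3.png

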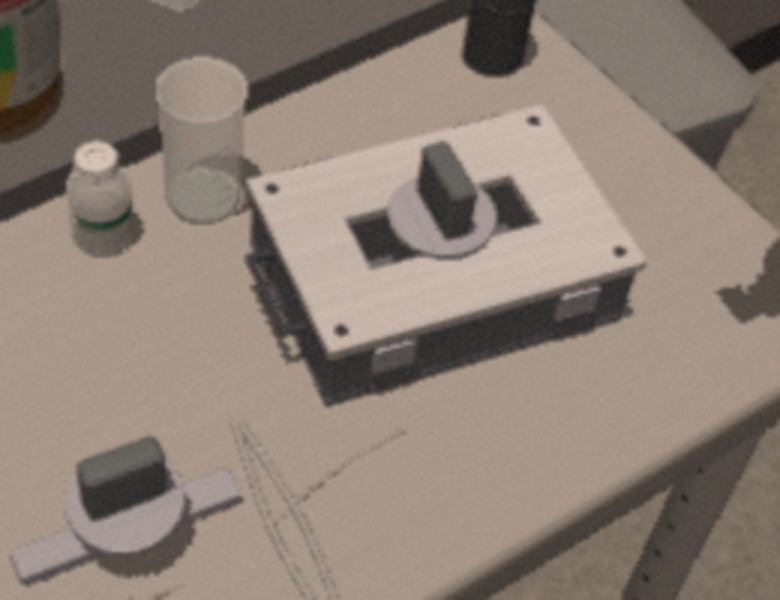

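View pics/side3.png

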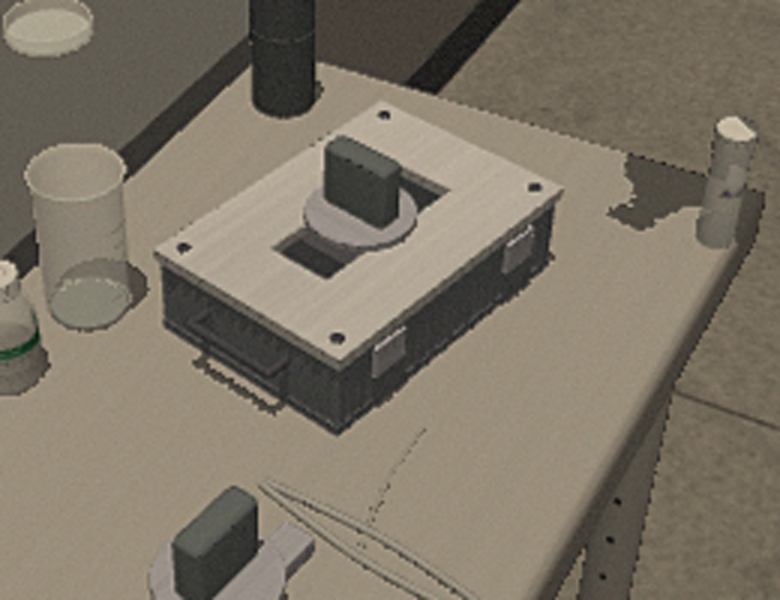

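```bash
python3 -c "
from workcell import get_obs,ticket
print(get_obs()['joint_vel'].round(3));print(ticket.job_done())"
```

```text
[ 0.034  0.011  0.006 -0.002  0.001 -0.001]
the job is handed in; nothing more can be done
None
```

The case lid is locked, and I handed the job in at about 11.4 s. I lowered the 90 mm-head T-bolt through the slot until its flange touched the lid, with a contact force of about 3 N. I then turned it 90°, let go and moved the arm clear.

**Locked bolt:** The last scene and side views show it upright. The flange top is at z ≈ 0.066 m, as expected for a flange resting on the 60 mm lid. The grip bar is square to the slot's long axis within about 1°, and the bolt is centred within about 2 mm of the slot's middle. The head itself is hidden under the lid, so I inferred that it lies crosswise from the grip bar.

**Long bolt:** It stands where it was, at about (0.467, 0.134). Its measured position agrees with the first images to 1–2 mm. One scene-camera angle differed by about 3.5°, but the side view was unchanged at 83.2°, so I took that as noise.

**Other disagreements:** The wrist camera and the fixed cameras differed by 2–3 mm on where the fitting bolt first stood. I also corrected a 3.4 mm offset above the slot before lowering. All wrist-force readings taken between moves were under about 7 N.

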